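Mark a tin with the turret stamp press

TASK

The tin in the nest of the stamp press is to get the plain bar mark (reduced to clear). Pushing the lugs at the turret's edge with a fingertip, flick the turret round until the lug with the raised bar has clicked in at the front, at the pointer and over the tin; then press the black palm button gently down until the stamp meets the lid, and let it come back up. Touch and push only, lifting nothing: put no other mark on the tin, and leave it in its nest and the other goods where they stand.

Things in the scene. Friction and masses are not known exactly. Their poses are not given: they have to be found in the camera images.
- press: Bench stamp press, screwed down: grey base 8 mm thick, 110 mm wide, own x from -45 to +105 mm, with a round nest pad in front. Origin on the bench under the vertical turret axis; x points to the back of the press (tin on the -x side), y to its left, z up. Two steel posts, 12 mm thick, 150 mm high, stand at x +82 mm, y +-27 mm.
- pointer (a point): Tip of the steel pointer, 45 mm in front (-x) of the turret axis. It sits on the head's grey arm, 44 mm wide, which runs from the posts at the back to 28 mm in front of the axis, from 103 to 120 mm above the bench and covers the middle of the turret; at the posts it is 80 mm wide and 125 mm high. The sides and front of the turret are open to a finger.
- turret_centre (a point): Point on the turret axis at mid-height of the wheel. The turret is a dark steel wheel under the arm: hub 86 mm across and six lugs, 60 degrees apart, 14 mm wide with round ends, reaching 67 mm from the axis. Hub and lugs lie 79.5 to 91.5 mm above the bench. One lug bears a raised brass bar on top, the others, counter-clockwise from it, one to five small dots.
- turret (a joint): Turret angle in rad, counter-clockwise from above positive, no end stops, turns either way. It clicks in at multiples of pi/3; a lug leaves a place at 3 to 4 N, and past half way a sprung roller draws it into the next. At 0 or 2 pi the bar lug is at the front (press -x), at pi/3 60 degrees counter-clockwise of it. It starts 2 to 4 clicks away, rarely balanced half-way between two places.
- bar_stamp: Rubber stamp (20 x 10 x 7 mm) under the lug that has the raised brass bar (26 x 8 mm) on top. Origin at its middle, 52 mm from the turret axis, 76 mm above the bench when the head is up.
- dot_stamps: The five round rubber stamps under the other lugs, 13 mm across, 52 mm from the axis. Origin on the turret axis at bench height (head up); turns with the turret.
- button_top (a point): Middle of the top of the black domed palm button (39 mm across), on the turret axis on top of the head, 142 mm above the bench when the head is up.
- head (a joint): Downward travel in m of the sprung head with arm, button and turret: 0 up, at most 0.0075 (end stop). The stamps' undersides stand 6.5 mm above the lid, so the stamp meets the lid at about 0.0065. The spring needs about 2 N to start and 4 N at the lid, and lifts the head again.
- tin: The food tin to be marked, 76 mm across and 58 mm high, loose in the nest (a steel ring 7 mm high round its foot). Origin at the centre of its underside, 8 mm above the bench, 66 mm in front of the turret axis.
- tin_lid (a point): Centre of the tin's flat lid, 66 mm above the bench.
- yoghurt_pot: Yoghurt pot, 72 mm across and 71 mm high, standing to the left in front of the press; bystander.
- noodle_bowl: Lidded bowl 177 mm across, bystander on the left of the bench.
- marker: Felt marker lying on the bench to the right of the press, 130 mm long; bystander.
- next_tin: A second tin of the same kind, waiting on the bench to the left in front of the press; bystander.

How it is judged:
On the way, in this order (a step that is already met when the one before it is completed fails the run):
1. the bar lug is clicked in at the front with the head up ((value of joint turret between -0.1 and 0.1 rad or value of joint turret between 6.183 and 6.383 rad) and value of joint head below 0.003 m), for 0.2 s.
2. the bar stamp is pressed on the tin's lid (contact force between bar_stamp and tin above 0.5 N), for 0.1 s.
At the end, for the whole second after the job is handed in: The bar lug stands clicked in at the front (turret within 0.1 rad of 0 or 2 pi), the bar stamp has been pressed on the lid (more than 0.5 N for 0.1 s), the head is back up (within 1 mm), and the tin stands upright at rest in its nest within 8 mm of its start ((value of joint turret between -0.1 and 0.1 rad or value of joint turret between 6.183 and 6.383 rad) and value of joint head below 0.001 m and distance of tin from where it was at the start of the episode below 0.008 m and linear speed of tin below 0.02 m/s and angle between tin's own z axis and vertical below 0.05 rad); the robot touches nothing.
It fails at once if another stamp marks the tin (contact force between dot_stamps and tin above 0.3 N).
It fails at once if the tin is lifted or taken from its nest (height (world z) of tin above 0.014 m or distance of tin from where it was at the start of the episode above 0.015 m).
It fails at once if another thing is lifted, shifted or tipped (distance of any of yoghurt_pot, next_tin, noodle_bowl, marker from where it was at the start of the episode above 0.02 m).
It fails at once if the head is forced down (more than 40 N between the stamp and the tin) (contact force between bar_stamp and tin above 40 N).
It also fails if it takes over 54 s, if anything falls off the work surface, if the arm or the gripper's body presses on something with over 40 N, if the wrist force passes 120 N, or if a joint passes its speed limit or range.

ROBOT

A 6-joint arm with a two-finger parallel gripper is mounted at the origin on a cart in front of the work surface, level with it; the furniture and walls round the work are solid. World frame = base frame: x ahead of the robot, y to its left, z up, the work surface at z = 0. Lengths are in m, angles in rad, forces in N, time in s.
With the tool pointing down it reaches from about 0.275 to 0.975 m from the base axis. Payload 8.4 kg.
Tool frame: the origin (TCP) lies midway between the tips of the shut fingers; the grasp point (between the pads) lies 19 mm behind it; z points along the fingers, y is the line along which they close (so a half turn about z gives the same grasp; the last joint's range is limited). The gripper opens to 92 mm and grips with 3 to 60 N. Pads are 20 mm wide; open, the fingers measure 128 mm over their backs; the gripper's body (75 mm by 189 mm) begins 69 mm behind the grasp point.
Start: joints at [-1.234, 0.353, 1.633, -0, 1.155, -0.002], TCP at [0.208, -0.589, 0.215] pointing down, gripper open.
Joint ranges: [-2.63, 2.63], [-0.92, 2.1], [0.06, 2.66], [-1.3, 4.44], [0, 2.69], [-3.02, 3.02]. Speed limits (rad/s): [2.22, 2.22, 2.79, 3.14, 3.14, 3.14].

INTERFACE

Orientations are given as a rotation vector (axis times angle).
In Python, from bench import env gives the robot as it stands. The module is installed in compiled form; this text tells all that it offers.
- The arm moves only by the shell command python3 -m crank 'ROWS'. ROWS is JSON, a list of rows, each a list of 3 entries, a list of its own where there are three numbers: the turn, a rotation vector about the tool's x, y, z as a fraction of full scale, then the shift along the tool's x, y, z as a fraction of full scale, then the opening, from -1 (shut) to 1 (fully open). In form: [[[rx, ry, rz], [tx, ty, tz], jaw], ...]. A call has 1 to 8 rows; each row is the pose to reach, as a shift and turn from the pose commanded when the call began, along the tool's axes at that moment; what a row does not reach only later rows make up. Full scale, the value 1, is 250 mm for a shift and pi/4 rad for a turn. A row lasts 1/8 s, in which the tool goes at most 62.5 mm and 10.7 degrees, less where a joint would pass 70% of its speed; a pose out of reach is approached as far as the arm can. A call with a number of a shift or a turn outside -1 to 1 is refused whole. A call with a gripper value outside its range is refused whole. The fingers move at their own pace and stop on an object; the grip force is fixed at half the most. Time passes only in rows, so rows that repeat a pose let the fingers close. It gives the time, the measured TCP pose, the force, the opening and the grip force at its end, in the units of the state.
- env.state(): the state, without advancing time (a new reading comes with each control period).
- env.grab_frame(name): name is "scene" or "top" or "wrist"; returns the picture (480x640x3 uint8, blue, green, red); there is no depth.
- env.get_calibration(name): a dict with "camera_matrix" (3x3 intrinsics, pixels), "origin" and "orientation" of the camera in the world. Camera axes: x right, y up, looking along -z (the intrinsics and any distortion apply to the point x, -y, -z); pixel columns grow to the right and rows downward; lengths in m; the calibration is good to about 2 mm. A picture is of the moment at which its call begins: read the wrist's pose just before it. get_calibration takes no time and is no camera call; for the wrist camera it gives the pose at the moment of the call.
- env.sign_off(): hands the job in; it is judged then, once.
The state is a dict: "t": time; "qpos": joint angles; "dq": joint speeds; "tau": joint torques, N m; "tcp_pos": TCP position; "eef_rot": TCP orientation; "contact_force": force on the tool from outside, world axes, zero at the start; "moment": the same for the moment, N m; "opening": opening from 0.0 (shut) to 1.0 (fully open); "gripper_force": force on a finger pad.
Only numpy, scipy, OpenCV 4.12 (cv2) and the standard library are available. Lean on these libraries where they do the work, as an engineer would, in place of code of your own. Each camera call takes 0.05 s, during which the arm holds its last target. There are 200 camera calls.

## Working session

There is one attempt and no reset: what is moved stays moved. The work goes in short steps, Python scripts to look and compute and a shell command to move; the robot and the scene stay as the last step left them, time stands still between calls to the robot, and variables do not carry over. Pictures are saved under pics/ and viewed, at most 10 in all, crops included, and the job is handed in when it is done.

```bash
mkdir -p pics
cat > h.py <<'E'
import numpy as np, cv2
from scipy.spatial.transform import Rotation as R
from bench import env
def calib(n):
    c=env.get_calibration(n); o=np.array(c["orientation"],float)
    M=o if o.shape==(3,3) else (R.from_rotvec(o).as_matrix() if o.size==3 else None)
    return np.array(c["camera_matrix"]),np.array(c["origin"]),M,c
def ray(n,uv,z):
    K,o,M,_=calib(n); d=np.linalg.inv(K)@[uv[0],uv[1],1]; d=M@(d*[1,-1,-1]); return o+d*(z-o[2])/d[2]
def proj(n,p):
    K,o,M,_=calib(n); q=K@((M.T@(np.array(p)-o))*[1,-1,-1]); return q[:2]/q[2]
E
python3 - <<'E'
from h import *
for n in ("scene","top"):
    cv2.imwrite(f"pics/{n}.png",env.grab_frame(n)); print(env.get_calibration(n))
s=env.state(); print(s["t"],s["tcp_pos"],s["eef_rot"],s["contact_force"])
E
```

```text
{'camera_matrix': array([[471.92742193,   0.        , 322.63885836],
       [  0.        , 471.92742193, 237.6012967 ],
       [  0.        ,   0.        ,   1.        ]]), 'origin': array([0.20347581, 0.7001782 , 0.92449459]), 'orientation': array([ 0.2461458 , -0.91248899, -2.50303097])}
{'camera_matrix': array([[557.83653989,   0.        , 320.51978405],
       [  0.        , 557.83653989, 237.88676261],
       [  0.        ,   0.        ,   1.        ]]), 'origin': array([0.27709341, 0.101071  , 1.37172997]), 'orientation': array([ 0.16920464, -0.18099572, -1.67396703])}
0.1 [ 0.20755561 -0.5890586   0.21394337] [-3.09540541e+00 -5.29415558e-01  3.42779414e-04] [-0.7013005  -0.06563874 -0.45409467]
```

View pics/top.png

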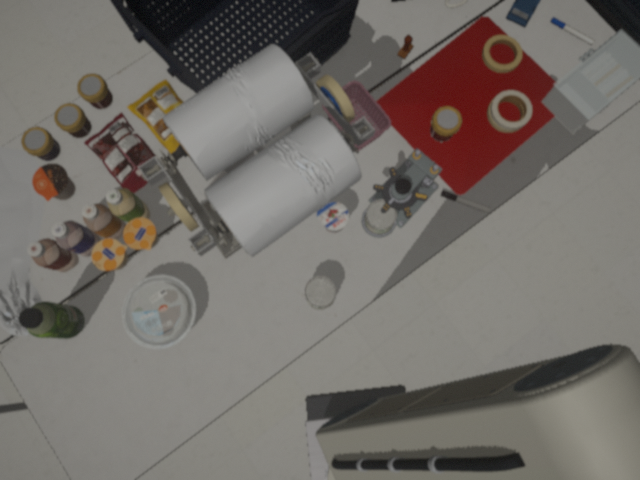

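View pics/scene.png

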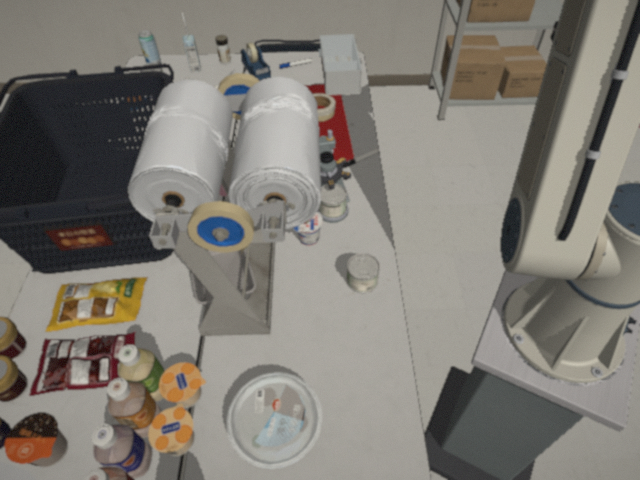

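The top view shows the press button near (403,187), the tin near (379,217), the yoghurt pot at (333,216), the next tin at (320,291) and the marker at (465,200). I'll zoom in on the press next.

Run:
```python
from h import *
im=cv2.imread("pics/top.png")[140:250,340:500]
cv2.imwrite("pics/crop.png",cv2.resize(im,None,fx=5,fy=5,interpolation=cv2.INTER_CUBIC))
b=ray("top",(403,186),.14); t=ray("top",(380,217),.066); print(b,t,np.linalg.norm((b-t)[:2]),np.degrees(np.arctan2(*(b-t)[[1,0]])))
for p,z in (((333,216),.071),((320,291),.058),((449,195),.005),((490,211),.005),((445,122),.06)): print(p,ray("top",p,z))
```

```text
[ 0.65191064 -0.12610837  0.14      ] [ 0.60296612 -0.07341893  0.066     ] 0.07191482870641755 -47.11023292133087
(333, 216) [0.6167689  0.03942977 0.071     ]
(320, 291) [0.44160755 0.09035621 0.058     ]
(449, 195) [ 0.65613018 -0.26414558  0.005     ]
(490, 211) [ 0.60280204 -0.36052464  0.005     ]
(445, 122) [ 0.83182436 -0.27010273  0.06      ]
```

View pics/crop.png

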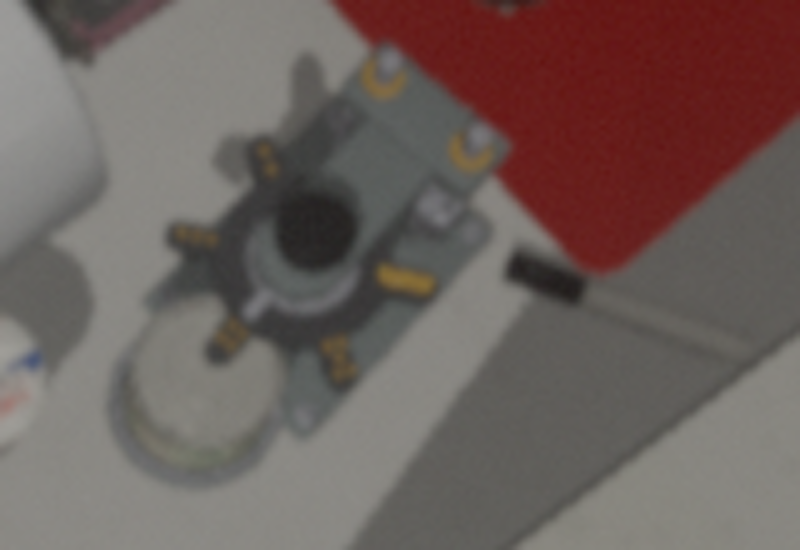

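The crop shows the bar lug at crop (406,280), two clicks counter-clockwise of the front. The pointer is at (255,305), the posts are at (388,55) and (482,135), and the button is at (317,222). So I need two clockwise clicks, pushing on the press's open right-hand side. I'll get the press direction and plan a wrist look.

```bash
cat >> h.py <<'E'
def go(p,yaw,tol=True):
    """shift (fraction, tool axes) and turn needed to reach p with tool down, tool x at yaw(deg); yaw None keeps"""
    s=env.state(); T=R.from_rotvec(s["eef_rot"]).as_matrix(); a=np.radians(yaw)
    D=np.array([[np.cos(a),np.sin(a),0],[np.sin(a),-np.cos(a),0],[0,0,-1]])
    sh=T.T@(np.array(p)-s["tcp_pos"]); tr=R.from_matrix(T.T@D).as_rotvec()
    print("turn",np.round(tr/(np.pi/4),3),"shift",np.round(sh/.25,3))
E
python3 - <<'E'
from h import *
f=lambda c:(340+c[0]/5-.4,140+c[1]/5-.4)
P=[ray("top",f(c),.15) for c in((388,55),(482,135))]; m=(P[0]+P[1])/2
b=ray("top",f((317,222)),.14)
print(P,b); d=m-b; print(np.linalg.norm(P[0]-P[1]),np.linalg.norm(d[:2]),np.degrees(np.arctan2(d[1],d[0])))
t=ray("top",f((207,366)),.066); d=b-t;print(t,np.linalg.norm(d[:2]),np.degrees(np.arctan2(d[1],d[0])))
s=env.state(); T=R.from_rotvec(s["eef_rot"]).as_matrix(); K,o,M,_=calib("wrist"); print("cam in tool",T.T@(o-s["tcp_pos"]),(T.T@M)[:,2]*-1)
print("toolx yaw",np.degrees(np.arctan2(T[1,0],T[0,0])))
go((.60,-.16,.30),19.4)
E
```

```text
[array([ 0.73041947, -0.16923599,  0.15      ]), array([ 0.68677909, -0.20653209,  0.15      ])] [ 0.65669936 -0.12679447  0.14      ]
0.057406286143669084 0.08015944854680453 -49.6497360376813
[ 0.61311437 -0.07722142  0.066     ] 0.06600862101206764 -48.67783049949397
cam in tool [ 0.07145463  0.0003818  -0.17076724] [-0.25648966  0.00127731  0.96654613]
toolx yaw 19.411086432600175
turn [-0.002  0.     0.   ] shift [ 2.051 -1.097 -0.343]
```

```bash
python3 -m crank '[[[0,0,-0.2],[0.2,-0.1,-0.1],-1],[[0,0,-0.4],[0.4,-0.2,-0.2],-1],[[0,0,-0.6],[0.6,-0.3,-0.2],-1],[[0,0,-0.8],[0.8,-0.4,-0.2],-1],[[0,0,-0.8],[1,-0.5,-0.2],-1],[[0,0,-0.8],[1,-0.5,-0.2],-1]]'
python3 - <<'E'
from h import *
go((.58,-.14,.26),85.8)
E
```

```text
t: 0.85
tcp_pos: [0.4039, -0.3859, 0.2643]
eef_rot: [-2.778, -1.466, -0.001]
contact_force: [-0.7, -0.3, 1.5]
opening: 0.368
gripper_force: 0.0
turn [-0.    -0.001 -0.67 ] shift [1.21  0.027 0.018]
```

```bash
python3 -m crank '[[[0,0,-0.2],[0.25,0,0],-1],[[0,0,-0.4],[0.5,0,0],-1],[[0,0,-0.6],[0.75,0,0],-1],[[0,0,-0.67],[1,0.03,0],-1],[[0,0,-0.67],[1,0.03,0],-1],[[0,0,-0.67],[1,0.03,0],-1]]'
python3 - <<'E'
from h import *
print(env.state()["tcp_pos"]); go((.58,-.14,.26),85.8)
im=env.grab_frame("wrist"); cv2.imwrite("pics/w1.png",im)
print(proj("wrist",(.6565,-.127,.142)))
K,o,M,_=calib("wrist"); np.savez("w1.npz",K=K,o=o,M=M)
E
```

```text
t: 1.6
tcp_pos: [0.5494, -0.1879, 0.2641]
eef_rot: [-2.306, -2.133, 0.002]
contact_force: [0.1, -0.2, -0.7]
opening: 0.002
gripper_force: 0.0
[ 0.5493604  -0.18788827  0.26414932]
turn [-0.001  0.001 -0.006] shift [0.201 0.107 0.016]
[450.23639839 141.13674236]
```

View pics/w1.png

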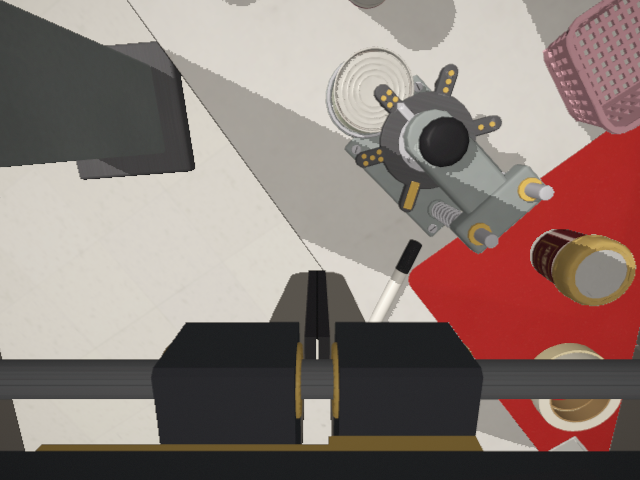

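The wrist view shows the button at about (444,141), the bar lug at (410,195), and the lug to push first at (370,158). The front lug at (387,97) sits at the pointer, and the marker is at (400,275).

Run:
```python
from h import *
im=cv2.imread("pics/w1.png"); g=im.max(axis=2)
m=(g<48).astype(np.uint8); m[:100]=0;m[180:]=0;m[:,:405]=0;m[:,480:]=0
m=cv2.morphologyEx(m,cv2.MORPH_OPEN,np.ones((9,9)))
c=max(cv2.findContours(m,0,2)[0],key=cv2.contourArea); (u,v),r=cv2.minEnclosingCircle(c); print(u,v,r)
d=np.load("w1.npz")
def ry(uv,z):
    q=d["M"]@((np.linalg.inv(d["K"])@[uv[0],uv[1],1])*[1,-1,-1]); return d["o"]+q*(z-d["o"][2])/q[2]
print("axis btn",ry((u,v),.137),ry((u,v),.142))
L={k:ry(p,.0915) for k,p in dict(l=(357,159),r=(501,122),bar=(405,209),f=(377,87),n=(453,66)).items()}
ax=(L["l"]+L["r"])/2; print("axis lugs",ax)
for k in L: e=L[k]-ax; print(k,np.linalg.norm(e[:2]),np.degrees(np.arctan2(e[1],e[0]))%360)
print("tin",ry((370,88),.066))
```

```text
443.3528747558594 140.87655639648438 25.84086799621582
axis btn [ 0.65287171 -0.12655672  0.137     ] [ 0.65122202 -0.12639697  0.142     ]
axis lugs [ 0.65417021 -0.12682357  0.0915    ]
l 0.06562637692021962 189.80328657923585
r 0.06562637692021951 9.803286579235847
bar 0.06469182574007609 250.37378049510147
f 0.06591325511971415 132.23682190544443
n 0.06421850735163698 70.6437890588293
tin [ 0.60741449 -0.07549443  0.066     ]
```

```bash
cat >> h.py <<'E'
AX=np.array([.6535,-.1268]); F=130.5
u=lambda a:np.array([np.cos(np.radians(a)),np.sin(np.radians(a))])
def fin(s,z,r=.064): return np.r_[AX+r*u(F+45)+s*u(F-45),z]
E
python3 - <<'E'
from h import *
go(fin(-.042,.12),F-45); go(fin(-.042,.078),F-45)
E
```

```text
turn [-0.001  0.001 -0.   ] shift [0.11  0.142 0.577]
turn [-0.001  0.001 -0.   ] shift [0.11  0.142 0.745]
```

```bash
python3 -m crank '[[[0,0,0],[0.11,0.14,0.15],-1],[[0,0,0],[0.11,0.14,0.35],-1],[[0,0,0],[0.11,0.14,0.55],-1],[[0,0,0],[0.11,0.14,0.65],-1],[[0,0,0],[0.11,0.14,0.745],-1],[[0,0,0],[0.11,0.14,0.745],-1],[[0,0,0],[0.11,0.14,0.745],-1]]'
python3 - <<'E'
from h import *
go(fin(-.042,.078),F-45); go(fin(.008,.078),F-45)
E
```

```text
t: 2.52
tcp_pos: [0.5872, -0.1635, 0.0793]
eef_rot: [2.307, 2.131, 0.001]
contact_force: [0.4, -0.7, 0.0]
opening: 0.003
gripper_force: 0.0
turn [ 0.001  0.    -0.001] shift [-0.001 -0.003  0.005]
turn [ 0.001  0.    -0.001] shift [ 0.199 -0.003  0.005]
```

```bash
python3 -m crank '[[[0,0,0],[0.03,0,0.005],-1],[[0,0,0],[0.06,0,0.005],-1],[[0,0,0],[0.085,0,0.005],-1],[[0,0,0],[0.11,0,0.005],-1],[[0,0,0],[0.135,0,0.005],-1],[[0,0,0],[0.16,0,0.005],-1],[[0,0,0],[0.18,0,0.005],-1],[[0,0,0],[0.2,0,0.005],-1]]'
python3 -m crank '[[[0,0,0],[0,0,0],-1],[[0,0,0],[0,0,0],-1]]'
python3 - <<'E'
from h import *
cv2.imwrite("pics/w2.png",env.grab_frame("wrist")); go(fin(.008,.078),F-45)
E
```

```text
t: 3.52
tcp_pos: [0.5913, -0.1119, 0.0772]
eef_rot: [2.305, 2.134, 0.001]
contact_force: [0.5, -0.3, -0.5]
opening: 0.004
gripper_force: 0.0
t: 3.78
tcp_pos: [0.591, -0.1124, 0.0771]
eef_rot: [2.306, 2.134, 0.0]
contact_force: [0.2, -0.0, 0.6]
opening: 0.006
gripper_force: 0.0
turn [0.    0.    0.001] shift [-0.005 -0.002 -0.004]
```

View pics/w2.png

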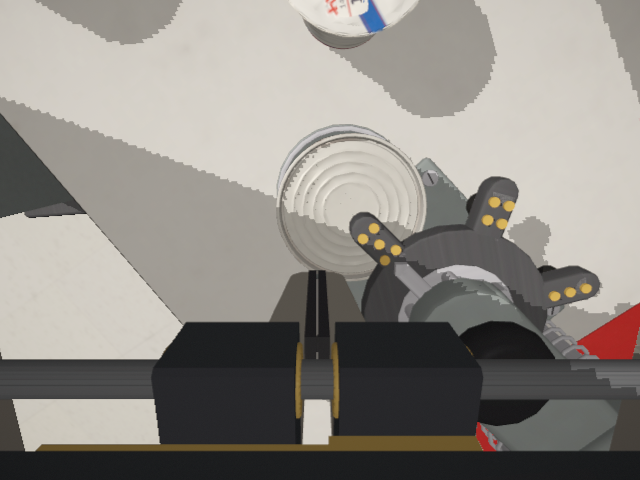

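The front lug now carries five dots at (378,243), right under the pointer, so the bar lug is one click away. I'll lift, go back, lower again and repeat the push.

```bash
python3 -m crank '[[[0,0,0],[0,0,-0.15],-1],[[0,0,0],[0,0,-0.15],-1],[[0,0,0],[-0.2,0,-0.15],-1],[[0,0,0],[-0.205,0,-0.15],-1],[[0,0,0],[-0.205,0,-0.08],-1],[[0,0,0],[-0.205,0,0],-1],[[0,0,0],[-0.205,0,0],-1],[[0,0,0],[-0.205,0,0],-1]]'
python3 -m crank '[[[0,0,0],[0.03,0,0],-1],[[0,0,0],[0.06,0,0],-1],[[0,0,0],[0.085,0,0],-1],[[0,0,0],[0.11,0,0],-1],[[0,0,0],[0.135,0,0],-1],[[0,0,0],[0.16,0,0],-1],[[0,0,0],[0.18,0,0],-1],[[0,0,0],[0.205,0,0],-1]]'
python3 -m crank '[[[0,0,0],[0,0,0],-1],[[0,0,0],[0,0,0],-1]]'
python3 - <<'E'
from h import *
cv2.imwrite("pics/w3.png",env.grab_frame("wrist"))
E
```

```text
t: 4.82
tcp_pos: [0.5869, -0.1628, 0.0768]
eef_rot: [-2.305, -2.134, 0.0]
contact_force: [0.8, -0.3, 0.6]
opening: 0.005
gripper_force: 0.0
t: 5.82
tcp_pos: [0.5913, -0.1119, 0.0773]
eef_rot: [2.305, 2.133, 0.001]
contact_force: [-0.4, -0.2, -0.0]
opening: 0.005
gripper_force: 0.0
t: 6.08
tcp_pos: [0.591, -0.1124, 0.0771]
eef_rot: [2.306, 2.134, 0.0]
contact_force: [0.4, 0.3, -0.6]
opening: 0.009
gripper_force: 0.0
```

View pics/w3.png

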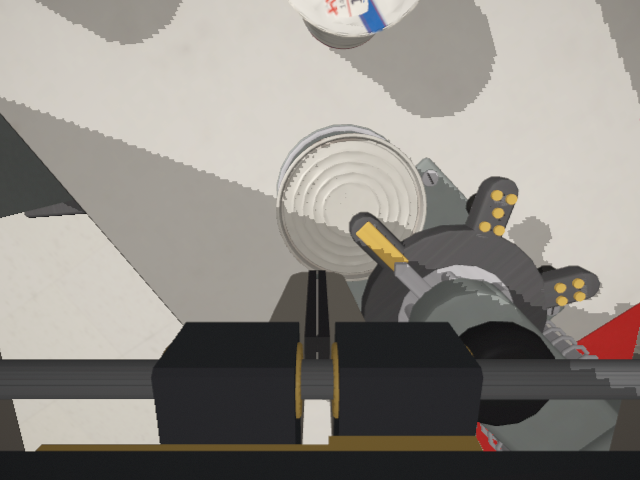

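The bar lug has clicked in at the front, under the pointer at (382,243). I'll lift and move above the button.

```bash
python3 -m crank '[[[0,0,0],[0,0,-0.2],-1],[[0,0,0],[0,0,-0.35],-1],[[0,0,0],[0,0,-0.35],-1],[[0,0,0],[-0.06,0.2,-0.35],-1],[[0,0,0],[-0.06,0.25,-0.35],-1],[[0,0,0],[-0.06,0.25,-0.35],-1]]'
python3 - <<'E'
from h import *
go(np.r_[AX,.150],F-45); go(np.r_[AX,.135],F-45)
E
```

```text
t: 6.88
tcp_pos: [0.6516, -0.132, 0.1631]
eef_rot: [-2.305, -2.132, 0.002]
contact_force: [-0.9, -0.0, 0.1]
opening: 0.006
gripper_force: 0.0
turn [-0.003 -0.     0.001] shift [0.021 0.006 0.052]
turn [-0.003 -0.     0.001] shift [0.021 0.006 0.112]
```

```bash
python3 -m crank '[[[0,0,0],[0.02,0.006,0.03],-1],[[0,0,0],[0.02,0.006,0.06],-1],[[0,0,0],[0.02,0.006,0.075],-1],[[0,0,0],[0.02,0.006,0.085],-1],[[0,0,0],[0.02,0.006,0.095],-1],[[0,0,0],[0.02,0.006,0.1],-1],[[0,0,0],[0.02,0.006,0.1],-1]]'
```

```text
t: 7.75
tcp_pos: [0.6539, -0.1273, 0.1398]
eef_rot: [-2.306, -2.134, 0.0]
contact_force: [-1.8, 0.1, 3.1]
opening: 0.005
gripper_force: 1.2
```

```bash
python3 -m crank '[[[0,0,0],[0,0,0.004],-1],[[0,0,0],[0,0,0.008],-1],[[0,0,0],[0,0,0.008],-1],[[0,0,0],[0,0,0.008],-1]]'
python3 -m crank '[[[0,0,0],[0,0,0.004],-1],[[0,0,0],[0,0,0.008],-1],[[0,0,0],[0,0,0.008],-1],[[0,0,0],[0,0,0.008],-1]]'
```

```text
t: 8.25
tcp_pos: [0.654, -0.1273, 0.1377]
eef_rot: [2.306, 2.134, 0.0]
contact_force: [-1.5, 1.0, 3.4]
opening: 0.006
gripper_force: 1.5
t: 8.75
tcp_pos: [0.654, -0.1273, 0.1356]
eef_rot: [2.306, 2.134, 0.0]
contact_force: [-1.6, 0.4, 3.6]
opening: 0.007
gripper_force: 2.1
```

```bash
python3 -m crank '[[[0,0,0],[0,0,0.004],-1],[[0,0,0],[0,0,0.004],-1],[[0,0,0],[0,0,0.004],-1]]'
python3 -m crank '[[[0,0,0],[0,0,0.003],-1],[[0,0,0],[0,0,0.003],-1],[[0,0,0],[0,0,0.003],-1]]'
```

```text
t: 9.12
tcp_pos: [0.654, -0.1273, 0.1354]
eef_rot: [2.306, 2.134, 0.0]
contact_force: [-4.0, 0.8, 11.1]
opening: 0.004
gripper_force: 5.1
t: 9.5
tcp_pos: [0.6541, -0.1273, 0.1353]
eef_rot: [2.305, 2.134, 0.0]
contact_force: [-5.5, 1.2, 15.5]
opening: 0.007
gripper_force: 7.8
```

The force rose steeply to 15 N against about 4 N for the spring, so the stamp is on the lid. I'll let the head up and retreat.

```bash
python3 -m crank '[[[0,0,0],[0,0,-0.01],-1],[[0,0,0],[0,0,-0.025],-1],[[0,0,0],[0,0,-0.04],-1],[[0,0,0],[0,0,-0.1],-1],[[0,0,0],[0,-0.2,-0.3],-1],[[0,0,0],[-0.1,-0.4,-0.5],-1],[[0,0,0],[-0.2,-0.5,-0.5],-1],[[0,0,0],[-0.2,-0.5,-0.5],-1]]'
python3 - <<'E'
from h import *
cv2.imwrite("pics/w4.png",env.grab_frame("wrist"))
E
```

```text
t: 10.5
tcp_pos: [0.5243, -0.169, 0.2615]
eef_rot: [2.306, 2.129, 0.002]
contact_force: [0.5, 1.4, -0.0]
opening: 0.005
gripper_force: 0.0
```

View pics/w4.png

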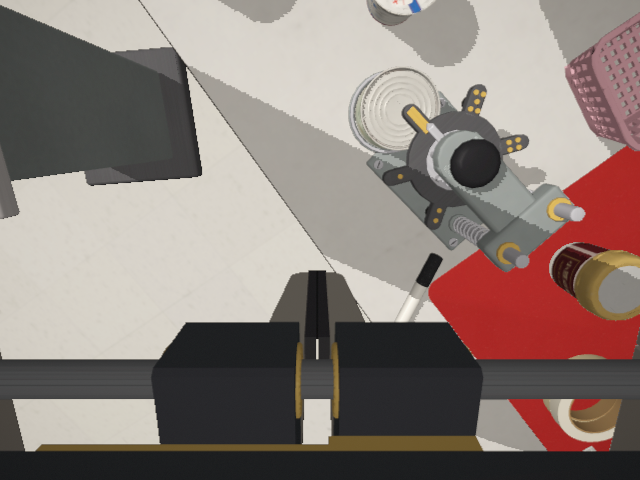

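The bar lug is still at the front at (416,120), the tin is in its nest at (398,108), and the arm is clear of everything. I'm handing in.

```bash
python3 -c "
from bench import env; print(env.sign_off())"
```

```text
the job is handed in; nothing more can be done
None
```

I turned the turret two clicks clockwise until the bar lug sat at the front, pressed the stamp onto the lid (about 15 N on the button) and let it back up. The last picture showed the tin still in its nest; the job is handed in, and the hand-in returned no verdict.

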